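# Unlock the cash box with its sticky key lock and hold the key turned

### The job

Pull the key with the flat metal head out of the wooden bit block and slide it fully home into the keyhole on the cash box lid; the pins inside are sticky, so wiggle it from side to side past them and do not force it. Then turn it clockwise (seen from above) a quarter turn to its stop and finish still gripping the key, holding it turned against the lock's return spring so that I can lift the lid. Leave the saucer, jar, screwdriver and battery where they are.

Things in the scene. Friction and masses are not known exactly. Their poses are not given: they have to be found in the camera images.
- key: The key, 72 mm long, standing blade down in the bit block. Origin at the blade's tip, z up along the key, x along the blade's width, y through its thickness; works either way round. Steel blade 8 mm wide (x), 3 mm thick (y), its end square across the width, rounded across the thickness; 26 to 32 mm above the tip it narrows to a round throat 3.6 mm thick. The head begins at 32 mm (a flat shoulder)
- key_head (a point): Centre of the key's flat metal head, 52 mm above the blade's tip; the head is 26 mm wide (x), 8 mm thick (y) and 40 mm high (z), axes as the key's. Grip its two flat faces (closing along y), at this point or above it: lower down the fingertips would strike the lock plate when the key is home. Pressing the key into the lock with 30 N or more is forcing it
- bitblock: Pine block 130 x 46 x 38 mm (x, y, z), fixed, origin at the centre of its underside. The key's slot is centred at x = -36 mm, y = 0, 10.5 mm along x by 5 mm along y, 34 mm deep; the key's shoulder rests on the block's top, so the key must rise 35 mm to come out. Steel driver bits stand up to 12 mm above the top from x = 3 to 57 mm
- cashbox: Grey steel cash box 164 x 234 mm (x, y), lid top 95 mm above the shelf, fixed, origin at the centre of its underside. Hinges on its +x side; a fold-flat handle 6 mm high lies on the lid at x = 20 to 50 mm; the lock is in the lid, 45 mm from the middle towards -x. The lid is not to be lifted
- keyhole (a point): Centre of the keyhole mouth, on top of a steel lock plate 36 x 30 mm that stands 6 mm above the lid (101 mm above the shelf). Axes as the box's: z up, x along the keyhole's long side. Keyhole worn to 14 mm (x) by 5 mm (y), plate 4 mm thick. The key goes straight down, blade width along x, until its shoulder meets the plate, the tip 32 mm below this point
- lockpins (a point): Middle of the three sticky pins in the keyway: tops 9, 15 and 21 mm below the mouth, 3.5 mm high, from +x, -x, +x. A key pushed straight down lands on them; shifted 2 to 3 mm along x away from a pin it slips past, and shifted back it shoves that pin aside (1.5 N). So rock it that far to either side under a light push (about 5 N). It can turn only within 2 mm of home, its throat then in the plate
- barrel (a joint): Angle of the lock's barrel in rad: 0 at rest, growing clockwise seen from above to its stop at 1.57. A return spring (0.02 N m at rest, 0.05 N m at the stop) drives it back when the key is let go. The keyway in the barrel is 4.2 mm wide: the blade has about 0.2 rad of play in it, so the key itself turns about 1.8 rad to bring the barrel to its stop
- saucer: White ceramic saucer, 124 mm across, 18 mm high, origin at the centre of its underside; leave it alone
- jar: Closed clear plastic screw-top jar, 60 mm across, 70 mm high, origin at the centre of its underside; leave it alone
- screwdriver: Steel precision screwdriver 130 mm long lying on the shelf along its x; leave it alone
- battery: Loose flat phone battery 60 x 88 x 5 mm lying on the shelf, origin at the centre of its underside; leave it alone
There are look-alikes about, which are no part of the job. Of the things that look like the key, the smallest one is meant.

How it is judged:
By the outcome, as a careful person would: the job done as asked, in the order asked, and still so for the second after the job is handed in, while the arm keeps its last pose, push and grip.
It also fails if it takes over 67 s, if anything falls off the work surface, if the arm or the gripper's body presses on something with over 40 N, if the wrist force passes 120 N, or if a joint passes its speed limit or range.

### The arm

A 6-joint arm with a two-finger parallel gripper is mounted at the origin on the work surface. World frame = base frame: x ahead of the robot, y to its left, z up, the work surface at z = 0. Lengths are in m, angles in rad, forces in N, time in s.
With the tool pointing down it reaches from about 0.35 to 0.775 m from the base axis. Payload 5.5 kg.
Tool frame: the origin (TCP) lies at the very end of the fingers, on their centre line; the grasp point (between the pads) lies 19 mm behind it; z points along the fingers, y is the line along which they close (so a half turn about z gives the same grasp; the last joint's range is limited). The gripper opens to 85 mm and grips with 20 to 120 N. Pads are 22 mm wide; open, the fingers measure 114 mm over their backs; the gripper's body (76 mm by 85 mm) begins 54 mm behind the grasp point. The pads swing forward as they close: fully open they stand 13 mm farther back than shut.
Start: joints at [-1.49, 0.313, 0.046, 1.304, 0, 1.431], TCP at [0.126, -0.561, 0.231] pointing down, gripper open.
Joint ranges: [-2.76, 2.76], [-0.86, 1.69], [-1.03, 1.26], [-2.2, 2.34], [-1.47, 1.5], [-3.14, 3.14]. Speed limits (rad/s): [2.57, 2.57, 3.14, 3.14, 3.14, 3.14].

### API

Orientations are given as a unit quaternion [w, x, y, z].
In Python, from workcell import env, imaging, ticket gives the robot as it stands. The module is installed in compiled form; this text tells all that it offers.
- The arm moves only by the tool apply_moves, never from a script. Its argument "rows" is a list of rows, each an object with "xyz": the shift along the tool's x, y, z in mm, a list of three; "turn": the turn, a rotation vector about the tool's x, y, z in rad, a list of three; "grip": the opening, from 0 (shut) to 1 (fully open). A call has 1 to 12 rows; each row is the pose to reach, as a shift and turn from the pose commanded when the call began, along the tool's axes at that moment; what a row does not reach only later rows make up. A row lasts 1/12 s, in which the tool goes at most 41.7 mm and 7.16 degrees, less where a joint would pass 70% of its speed; a pose out of reach is approached as far as the arm can. A call with a gripper value outside its range is refused whole. The fingers move at their own pace and stop on an object; "force" is the grip in N (left out, the last holds). Time passes only in rows, so rows that repeat a pose let the fingers close. It gives the time, the measured TCP pose, the force, the opening and the grip force at its end, in the units of the state.
- env.get_state(): the state, without advancing time (a new reading comes with each control period).
- imaging.read_camera(name): name is "side" or "top" or "wrist"; returns a dict with "color" (420x560x3 uint8, blue, green, red), "z_map" (420x560 float32, m along the optical axis (not along the pixel's ray), 0 where there is no reading), "camera_matrix" (3x3 intrinsics, pixels), "view" (4x4, takes a point from world to camera coordinates). Camera axes: x right, y down, z forward; pixel columns grow to the right and rows downward; lengths in m; the calibration is good to about 2 mm. A picture is of the moment at which its call begins.
- ticket.hand_in(): hands the job in; it is judged then, once.
The state is a dict: "clock": time; "joint_pos": joint angles; "qvel": joint speeds; "tau": joint torques, N m; "tcp_pos": TCP position; "orientation": TCP orientation; "wrist_force": force on the tool from outside, world axes, zero at the start; "ft_torque": the same for the moment, N m; "finger_gap": finger opening in m; "grip_force": force on a finger pad.
Only numpy, scipy, OpenCV 4.12 (cv2) and the standard library are available. Lean on these libraries where they do the work, as an engineer would, in place of code of your own. Each camera call takes 0.05 s, during which the arm holds its last target. There are 200 camera calls.

## Working session

There is one attempt and no reset: what is moved stays moved. The work goes in short steps, Python scripts to look and compute and a tool call to move; the robot and the scene stay as the last step left them, time stands still between calls to the robot, and variables do not carry over. Pictures are saved under pics/ and viewed, at most 10 in all, crops included, and the job is handed in when it is done.

Besides the shell and the picture viewer there is one more tool, called after "Emit:" in YAML: its name, and indented under it one key for each argument. apply_moves: Moves the arm, as the interface text tells. Its arguments: {"type":"object","properties":{"rows":{"type":"array"},"force":{"type":"number"}},"required":["rows"]}

```bash
mkdir -p pics
cat > h.py <<'E'
import numpy as np, cv2
from workcell import env, imaging, ticket
def shot(n):
    return imaging.read_camera(n)
def ray(c,u,v):
    V=np.linalg.inv(c['view']); d=V[:3,:3]@np.linalg.inv(c['camera_matrix'])@np.array([u,v,1.]); return V[:3,3],d
def onplane(c,u,v,z):
    o,d=ray(c,u,v); return o+d*(z-o[2])/d[2]
def cloud(c):
    H,W=c['z_map'].shape; u,v=np.meshgrid(np.arange(W),np.arange(H)); z=c['z_map']
    p=np.linalg.inv(c['camera_matrix'])@np.stack([u*z,v*z,z]).reshape(3,-1)
    V=np.linalg.inv(c['view']); return (V[:3,:3]@p+V[:3,3:]).T.reshape(H,W,3)
E
python3 - <<'E'
from h import *
s=env.get_state(); print({k:np.round(v,3) for k,v in s.items()})
a=shot('top');b=shot('side')
for n,c in (('top',a),('side',b)):
    np.savez(f'{n}.npz',**c); V=np.linalg.inv(c['view']);print(n,V.round(3),c['camera_matrix'])
cv2.imwrite('pics/top.png',cv2.resize(a['color'],(800,600),interpolation=cv2.INTER_CUBIC))
cv2.imwrite('pics/side.png',cv2.resize(b['color'],(800,600),interpolation=cv2.INTER_CUBIC))
E
```

```text
{'clock': np.float64(0.0), 'joint_pos': array([-1.49 ,  0.314,  0.045,  1.304, -0.   ,  1.431]), 'qvel': array([-0.002, -0.001,  0.   , -0.001, -0.001, -0.   ]), 'tau': array([-1.0000e-03, -4.8063e+01,  2.9853e+01,  2.0000e-02, -0.0000e+00,
       -0.0000e+00]), 'tcp_pos': array([ 0.126, -0.561,  0.23 ]), 'orientation': array([-0.001,  0.994,  0.11 ,  0.   ]), 'wrist_force': array([-0.377, -0.738, -0.98 ]), 'ft_torque': array([ 0.003, -0.003, -0.011]), 'grip_force': np.float64(0.0), 'finger_gap': np.float64(0.086)}
top [[-0.006 -0.989  0.148  0.462]
 [-1.     0.004 -0.016 -0.019]
 [ 0.015 -0.148 -0.989  0.865]
 [ 0.     0.     0.     1.   ]] [[381.97434315   0.         282.57942181]
 [  0.         381.97434315 209.07307321]
 [  0.           0.           1.        ]]
side [[ 0.987 -0.085  0.138  0.464]
 [-0.162 -0.486  0.859 -0.679]
 [-0.006 -0.87  -0.493  0.48 ]
 [ 0.     0.     0.     1.   ]] [[467.74721414   0.         278.10645429]
 [  0.         467.74721414 209.66152093]
 [  0.           0.           1.        ]]
```

View pics/top.png

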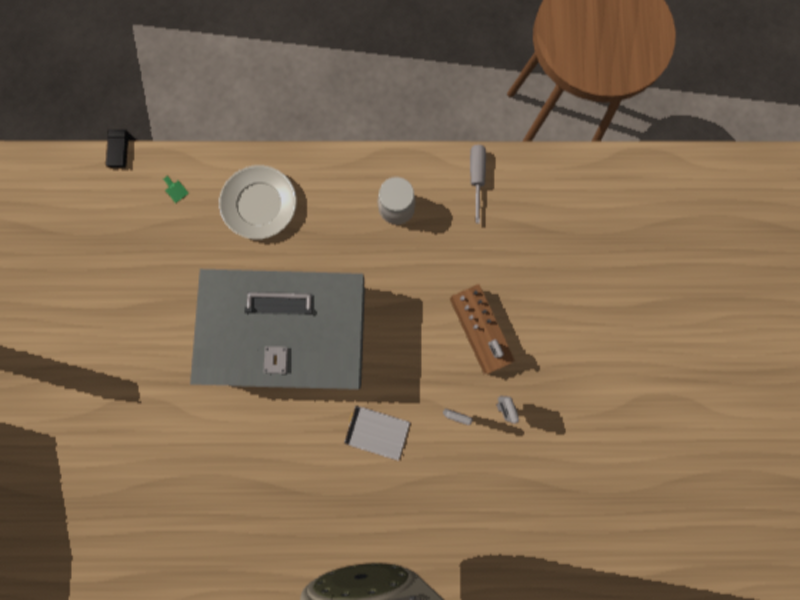

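View pics/side.png

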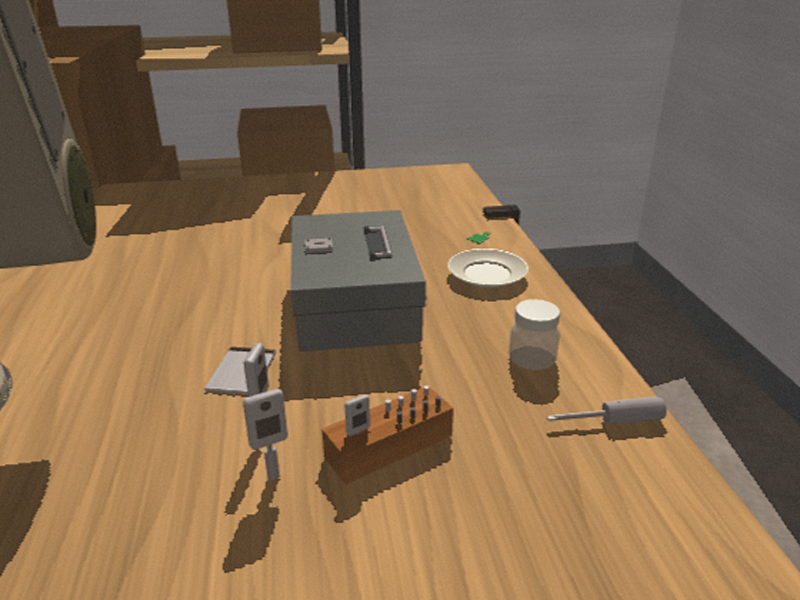

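Side view: key candidates are (357,414) standing in the block, (265,420) and (257,370), both larger and standing on the shelf. The one in the block fits: it is the smallest and stands in the bit block. The lock plate is at top (275,359). I'll confirm with one crop and measure.

Run:
```python
from h import *
a=dict(np.load('top.npz'));b=dict(np.load('side.npz'))
r=lambda im,y0,y1,x0,x1:cv2.resize(im[y0:y1,x0:x1],(400,400),interpolation=cv2.INTER_CUBIC)
cv2.imwrite('pics/crop.png',np.hstack([r(a['color'],195,265,310,380),r(b['color'],235,345,155,265)]))
# block: orange mask, top
P=cloud(a)
m=((P[...,2]>.028)&(P[...,2]<.048)&(P[...,1]<-.05)).astype(np.uint8)
m[:, :300]=0
n,l,st,ce=cv2.connectedComponentsWithStats(m)
i=1+np.argmax(st[1:,4]); print(st[i]);pts=P[l==i][:,:2].astype(np.float32)
rc=cv2.minAreaRect(pts*1000);print('block',rc)
# head
for nm,c in(('top',a),('side',b)):
    Q=cloud(c)
    c0=np.array(rc[0])/1000
    k=(Q[...,2]>.055)&(Q[...,2]<.1)&(np.hypot(Q[...,0]-c0[0],Q[...,1]-c0[1])<.075)
    n,l,st,ce=cv2.connectedComponentsWithStats(k.astype(np.uint8))
    for j in range(1,n):
        if st[j,4]>4:
            q=Q[l==j]; print(nm,st[j],ce[j],q.mean(0),q.min(0),q.max(0))
            if st[j,4]>8: print(cv2.minAreaRect((q[:,:2]*1000).astype(np.float32)))
# box lid
m=(P[...,2]>.085)&(P[...,2]<.098)&(P[...,1]>-.05)&(P[...,1]<.35)&(P[...,0]>.25)
n,l,st,ce=cv2.connectedComponentsWithStats(m.astype(np.uint8));i=1+np.argmax(st[1:,4])
print('lid',cv2.minAreaRect((P[l==i][:,:2]*1000).astype(np.float32)),P[l==i][:,2].mean())
# plate: bright
g=cv2.cvtColor(a['color'],cv2.COLOR_BGR2GRAY)[235:268,178:208];print(g)
m=(cv2.cvtColor(a['color'],cv2.COLOR_BGR2GRAY)>115).astype(np.uint8)
mm=np.zeros_like(m);mm[238:268,180:206]=m[238:268,180:206]
rr=cv2.minAreaRect(cv2.findNonZero(mm));print(rr,[onplane(a,u,v,.101).round(4) for u,v in cv2.boxPoints(rr)],onplane(a,*rr[0],.101))
```

```text
[ 316  199   44   63 1183]
block ((540.0930786132812, -151.55184936523438), (129.9922637939453, 46.526920318603516), 23.35935401916504)
top [343 238   9  13  67] [347.11940299 244.10447761] [ 0.50631333 -0.16470421  0.07340818] [ 0.49467278 -0.17243113  0.05626926] [ 0.51869945 -0.15807027  0.0800699 ]
((506.7327575683594, -165.716796875), (24.69451904296875, 8.35763931274414), 26.128007888793945)
side [242 276  17  21 280] [249.88928571 286.06785714] [ 0.50596615 -0.16859263  0.06864265] [ 0.49424513 -0.17475937  0.05505548] [ 0.5181568  -0.15857091  0.0796055 ]
((506.1858215332031, -166.66944885253906), (25.305830001831055, 9.98079776763916), 21.507108688354492)
lid ((536.1571044921875, 147.8957061767578), (234.60882568359375, 164.22622680664062), 88.15803527832031) 0.09470071531371599
[[100 100  99  98  99  99  99  99  97  98  98  99  99  99  99  98  98  98
   98  97  97  98  98  99  98  98  98  98  98  97]
 [101  99  99  99  99  99  99  99  99  98  99  99  99  98  98  98  99  98
   98  97  97  97  98  98  98  98  98  98  97  97]
 [100  99  99  99 100  99 100  99  99  99  99  99  
[... 3326 characters left out ...]
 99 100 100 100 100 100 100  99 100 100 100  99  99  99  99  99  99  99
   99  98  98  98  99  99  99  99 100 100 100 100]
 [ 99 100 100 100 100 100 100 100 100 100 100 100  99  99  99  99  98  99
   99  99  98  98  99  99  99  99  99  99 100  99]
 [100 100 100 101 100 100 100  99 100 100 100 100  99 100  99  98  98  99
   99  98  99  99  99  99  99  99 100 100 101 100]
 [100  99 100 101 100 100  99 100  99 100 100  99  99  99  99  99  98  99
   99  98  99  99  99  99  99  99  99 100 100 100]]
((192.0, 251.5), (17.0, 14.0), 90.0) [array([0.5087, 0.1637, 0.101 ]), array([0.5085, 0.1359, 0.101 ]), array([0.475, 0.135, 0.101]), array([0.4752, 0.1626, 0.101 ])] [0.49178871 0.1493221  0.101     ]
```

View pics/crop.png

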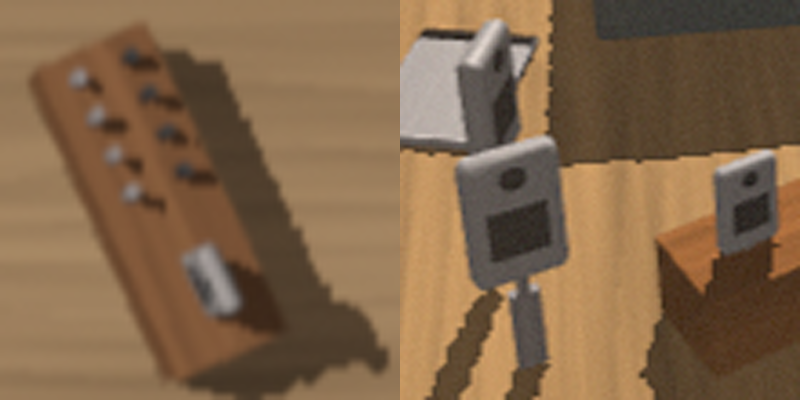

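The crop confirms it: the small key sits in the block with its top view centre at native (347,244), and the two look-alikes on the shelf are clearly larger. Key yaw is about 23.4°. The keyhole is at about (0.4915, 0.1493) with yaw -1.8°.

```bash
cat >> h.py <<'E'
from scipy.spatial.transform import Rotation as R
def go(x,y,z,yaw):
    "shift in tool axes (mm) and turn about tool z to reach TCP x,y,z with tool x at yaw, tool down"
    s=env.get_state(); w,a,b,c=s['orientation']; Rt=R.from_quat([a,b,c,w])
    d=Rt.inv().apply(np.array([x,y,z])-s['tcp_pos'])*1000
    T=R.from_euler('z',yaw)*R.from_euler('x',np.pi)
    print('t',s['clock'],'tcp',s['tcp_pos'].round(4),'yaw',np.arctan2(*Rt.as_matrix()[1::-1,0]).round(4),'shift',d.round(1),'turn',(Rt.inv()*T).as_rotvec().round(4),'F',s['wrist_force'].round(1),'T',s['ft_torque'].round(3),'gap',s['finger_gap'].round(4),'gf',s['grip_force'].round(1),'j6',s['joint_pos'][5].round(3))
E
python3 - <<'E'
from h import *
b=dict(np.load('side.npz'));a=dict(np.load('top.npz'))
for c in(a,b):
  P=cloud(c);m=(P[...,2]>.05)&(P[...,2]<.2)&(P[...,0]>.3)&(P[...,0]<.49)&(P[...,1]<-.02)&(P[...,1]>-.3)
  n,l,st,ce=cv2.connectedComponentsWithStats(m.astype(np.uint8))
  for j in range(1,n):
    if st[j,4]>10: q=P[l==j];print(st[j],q.min(0).round(3),q.max(0).round(3))
go(.507,-.166,.2,.408-np.pi)
E
```

```text
[348 278  15  19 186] [ 0.402 -0.186  0.051] [ 0.438 -0.168  0.106]
[310 286  21  12 129] [ 0.401 -0.123  0.052] [ 0.42  -0.087  0.107]
[ 170  240   32   74 1509] [ 0.4  -0.19  0.05] [ 0.438 -0.088  0.106]Traceback (most recent call last):
  File "<stdin>", line 8, in <module>
  File "h.py", line 19, in go
    print('t',s['clock'],'tcp',s['tcp_pos'].round(4),'yaw',np.arctan2(*Rt.as_matrix()[1::-1,0]).round(4),'shift',d.round(1),'turn',(Rt.inv()*T).as_rotvec().round(4),'F',s['wrist_force'].round(1),'T',s['ft_torque'].round(3),'gap',s['finger_gap'].round(4),'gf',s['grip_force'].round(1),'j6',s['joint_pos'][5].round(3))
                                                                                                                                                                                                                                     ^^^^^^^^^^^^^^^^^^^^^
AttributeError: 'float' object has no attribute 'round'
```

Emit:
apply_moves:
  rows:
    - {"xyz":[32,-21,0],"turn":[0,0,-0.12],"grip":0.5}
    - {"xyz":[64,-42,0],"turn":[0,0,-0.24],"grip":0.5}
    - {"xyz":[96,-63,0],"turn":[0,0,-0.36],"grip":0.5}
    - {"xyz":[128,-84,0],"turn":[0,0,-0.48],"grip":0.5}
    - {"xyz":[160,-105,0],"turn":[0,0,-0.6],"grip":0.5}
    - {"xyz":[192,-126,0],"turn":[0,0,-0.72],"grip":0.5}
    - {"xyz":[224,-147,0],"turn":[0,0,-0.84],"grip":0.5}
    - {"xyz":[256,-168,0],"turn":[0,0,-0.96],"grip":0.5}
    - {"xyz":[288,-189,0],"turn":[0,0,-1.08],"grip":0.5}
    - {"xyz":[320,-210,0],"turn":[0,0,-1.2],"grip":0.5}
    - {"xyz":[352,-231,0],"turn":[0,0,-1.32],"grip":0.5}
    - {"xyz":[384,-252,0],"turn":[0,0,-1.44],"grip":0.5}

```text
clock: 1.1
tcp_pos: [0.4462, -0.2293, 0.2311]
orientation: [-0.0, 0.672, 0.74, -0.0]
wrist_force: [0.4, 0.2, -0.1]
finger_gap: 0.0426
grip_force: 0.0
```

```bash
sed -i "s/s\['finger_gap'\].round(4)/round(float(s['finger_gap']),4)/;s/s\['grip_force'\].round(1)/round(float(s['grip_force']),1)/" h.py; python3 -c "
from h import *
go(.507,-.166,.2,.408-np.pi)"
```

```text
t 1.1 tcp [ 0.4462 -0.2293  0.2311] yaw 1.6667 shift [57.2 66.6 31. ] turn [-1.0000e-04 -5.0000e-04 -1.8829e+00] F [ 0.4  0.2 -0.1] T [-0.056 -0.008 -0.016] gap 0.0426 gf 0.0 j6 0.84
```

Emit:
apply_moves:
  rows:
    - {"xyz":[8,9,5],"turn":[0,0,-0.12],"grip":0.5}
    - {"xyz":[16,18,10],"turn":[0,0,-0.24],"grip":0.5}
    - {"xyz":[24,27,15],"turn":[0,0,-0.36],"grip":0.5}
    - {"xyz":[32,36,20],"turn":[0,0,-0.48],"grip":0.5}
    - {"xyz":[40,45,25],"turn":[0,0,-0.6],"grip":0.5}
    - {"xyz":[48,54,30],"turn":[0,0,-0.72],"grip":0.5}
    - {"xyz":[54,62,35],"turn":[0,0,-0.84],"grip":0.5}
    - {"xyz":[57,66,40],"turn":[0,0,-0.96],"grip":0.5}
    - {"xyz":[57,66,45],"turn":[0,0,-1.08],"grip":0.5}
    - {"xyz":[57,66,50],"turn":[0,0,-1.2],"grip":0.5}
    - {"xyz":[57,66,55],"turn":[0,0,-1.32],"grip":0.5}
    - {"xyz":[57,66,60],"turn":[0,0,-1.44],"grip":0.5}

```text
clock: 2.1
tcp_pos: [0.5057, -0.1681, 0.1705]
orientation: [-0.0, 0.017, 1.0, 0.0]
wrist_force: [-0.6, 0.3, -0.9]
finger_gap: 0.043
grip_force: 0.0
```

Emit:
apply_moves:
  rows:
    - {"xyz":[0,0,5],"turn":[0,0,-0.12],"grip":0.5}
    - {"xyz":[0,0,10],"turn":[0,0,-0.24],"grip":0.5}
    - {"xyz":[0,0,15],"turn":[0,0,-0.36],"grip":0.5}
    - {"xyz":[0,0,20],"turn":[0,0,-0.44],"grip":0.5}
    - {"xyz":[0,0,20],"turn":[0,0,-0.44],"grip":0.5}
    - {"xyz":[0,0,20],"turn":[0,0,-0.44],"grip":0.5}

```text
clock: 2.6
tcp_pos: [0.5056, -0.1682, 0.1508]
orientation: [-0.001, -0.197, 0.98, 0.0]
wrist_force: [-0.4, -0.1, -0.5]
finger_gap: 0.0424
grip_force: 0.0
```

```bash
python3 -c "
from h import *
go(.507,-.166,.045,.408-np.pi)
c=shot('wrist');np.savez('w1.npz',**c);print(np.linalg.inv(c['view']).round(3))
P=cloud(c);m=(P[...,2]>.06)&(P[...,2]<.085)&(np.hypot(P[...,0]-.507,P[...,1]+.166)<.03)
q=P[m];print(m.sum(),cv2.minAreaRect((q[:,:2]*1000).astype(np.float32)))
t=q[q[:,2]>.074];print(len(t),cv2.minAreaRect((t[:,:2]*1000).astype(np.float32)),t.mean(0))
cv2.imwrite('pics/w1.png',c['color'])
"
```

```text
t 2.6 tcp [ 0.5056 -0.1682  0.1508] yaw -2.7448 shift [ -2.3   1.3 105.8] turn [ 0.001  -0.001  -0.0112] F [-0.4 -0.1 -0.5] T [-0.059  0.035 -0.033] gap 0.0424 gf 0.0 j6 -0.869
[[-0.388  0.883  0.264  0.438]
 [ 0.922  0.371  0.112 -0.196]
 [ 0.001  0.287 -0.958  0.293]
 [ 0.     0.     0.     1.   ]]
525 ((506.28680419921875, -166.26837158203125), (25.408662796020508, 8.387540817260742), 23.262300491333008)
447 ((506.2345275878906, -166.27505493164062), (25.29439926147461, 8.375073432922363), 23.618860244750977) [ 0.50591174 -0.16618952  0.07651657]
```

View pics/w1.png

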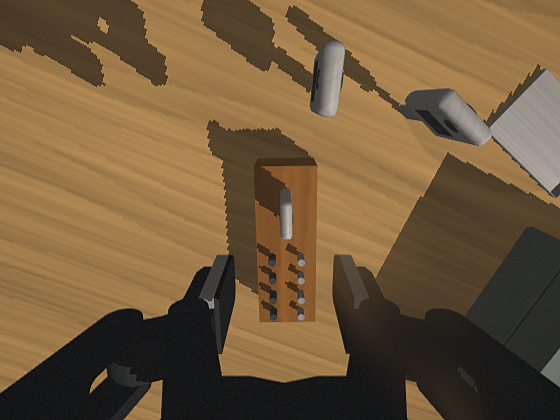

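The wrist view shows the key at (285,215), lined up between the open fingers at (220,300) and (345,300). Next I descend and grip.

Emit:
apply_moves:
  rows:
    - {"xyz":[-1.4,1.5,20],"turn":[0,0,-0.011],"grip":0.5}
    - {"xyz":[-1.4,1.5,45],"turn":[0,0,-0.011],"grip":0.5}
    - {"xyz":[-1.4,1.5,70],"turn":[0,0,-0.011],"grip":0.5}
    - {"xyz":[-1.4,1.5,90],"turn":[0,0,-0.011],"grip":0.5}
    - {"xyz":[-1.4,1.5,102],"turn":[0,0,-0.011],"grip":0.5}
    - {"xyz":[-1.4,1.5,106],"turn":[0,0,-0.011],"grip":0.5}
    - {"xyz":[-1.4,1.5,106],"turn":[0,0,-0.011],"grip":0.5}
    - {"xyz":[-1.4,1.5,106],"turn":[0,0,-0.011],"grip":0.4}

```text
clock: 3.32
tcp_pos: [0.5072, -0.1667, 0.046]
orientation: [0.0, -0.203, 0.979, -0.0]
wrist_force: [-0.0, -0.4, -0.2]
finger_gap: 0.0346
grip_force: 0.0
```

Emit:
apply_moves:
  rows:
    - {"xyz":[0,0,0],"turn":[0,0,0],"grip":0.25}
    - {"xyz":[0,0,0],"turn":[0,0,0],"grip":0.15}
    - {"xyz":[0,0,0],"turn":[0,0,0],"grip":0.1}
    - {"xyz":[0,0,0],"turn":[0,0,0],"grip":0.0}
    - {"xyz":[0,0,0],"turn":[0,0,0],"grip":0.0}
    - {"xyz":[0,0,0],"turn":[0,0,0],"grip":0.0}
    - {"xyz":[0,0,0],"turn":[0,0,0],"grip":0.0}
    - {"xyz":[0,0,0],"turn":[0,0,0],"grip":0.0}
  force: 70

```text
clock: 3.98
tcp_pos: [0.5074, -0.1666, 0.0464]
orientation: [0.001, -0.204, 0.979, -0.0]
wrist_force: [-0.6, 0.5, 5.8]
finger_gap: 0.007
grip_force: 68.3
```

```bash
python3 -c "
from h import *
go(.5063,-.1663,.12,.408-np.pi)"
```

```text
t 3.9833 tcp [ 0.5074 -0.1666  0.0464] yaw -2.7313 shift [  0.8   0.7 -73.6] turn [-0.0013  0.0013  0.0023] F [-0.6  0.5  5.8] T [ 0.191  0.191 -0.013] gap 0.007 gf 68.3 j6 -0.878
```

Emit:
apply_moves:
  rows:
    - {"xyz":[0,0,-5],"turn":[0,0,0],"grip":0.0}
    - {"xyz":[0,0,-12],"turn":[0,0,0],"grip":0.0}
    - {"xyz":[0,0,-20],"turn":[0,0,0],"grip":0.0}
    - {"xyz":[0,0,-30],"turn":[0,0,0],"grip":0.0}
    - {"xyz":[0,0,-40],"turn":[0,0,0],"grip":0.0}
    - {"xyz":[0,0,-55],"turn":[0,0,0],"grip":0.0}
    - {"xyz":[0,0,-75],"turn":[0,0,0],"grip":0.0}
    - {"xyz":[0,0,-100],"turn":[0,0,0],"grip":0.0}
    - {"xyz":[0,0,-120],"turn":[0,0,0],"grip":0.0}
    - {"xyz":[0,0,-130],"turn":[0,0,0],"grip":0.0}
    - {"xyz":[0,0,-130],"turn":[0,0,0],"grip":0.0}

```text
clock: 4.9
tcp_pos: [0.5084, -0.1673, 0.1786]
orientation: [0.002, -0.204, 0.979, -0.002]
wrist_force: [1.2, -0.4, -1.1]
finger_gap: 0.0068
grip_force: 68.2
```

```bash
python3 -c "
from h import *
go(.4915,.1493,.176,-.032-np.pi)
for n in ('side','wrist'):
  c=shot(n);np.savez(n+'2.npz',**c)
  T=env.get_state()['tcp_pos'];P=cloud(c)
  k=(np.hypot(P[...,0]-T[0],P[...,1]-T[1])<.03)&(P[...,2]>T[2]-.06)&(P[...,2]<T[2]+.02)&(c['z_map']>0)
  v,u=np.nonzero(k);print(n,k.sum(),u.min() if len(u) else 0,u.max() if len(u) else 0,v.min() if len(u) else 0,v.max() if len(u) else 0)
  u0,v0=int(u.mean()),int(v.mean())
  im=c['color'][max(v0-60,0):v0+60,max(u0-60,0):u0+60]
  cv2.imwrite(f'pics/{n}2.png',cv2.resize(im,(400,400),interpolation=cv2.INTER_CUBIC))
cv2.imwrite('pics/two.png',np.hstack([cv2.imread('pics/side2.png'),cv2.imread('pics/wrist2.png')]))
"
```

```text
t 4.9 tcp [ 0.5084 -0.1673  0.1786] yaw -2.7314 shift [-110.8  297.1    1.6] turn [-0.0036  0.0045  0.4422] F [ 1.2 -0.4 -1.1] T [-0.005 -0.005  0.018] gap 0.0068 gf 68.2 j6 -0.878
side 404 236 259 204 244
wrist 1476 240 328 231 279
```

View pics/two.png

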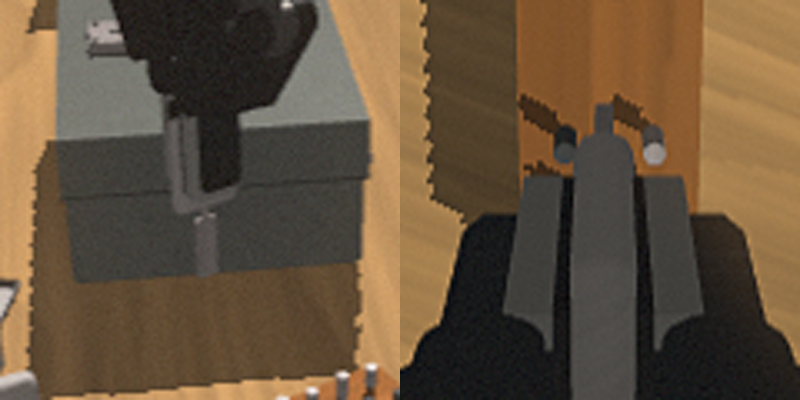

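The key came out cleanly: the side crop shows the blade below the pads at (205,245), upright and centred between the fingers. Next I carry it over the lock.

Emit:
apply_moves:
  rows:
    - {"xyz":[-6,15,0],"turn":[0,0,0.02],"grip":0.0}
    - {"xyz":[-15,40,0],"turn":[0,0,0.07],"grip":0.0}
    - {"xyz":[-26,70,0],"turn":[0,0,0.12],"grip":0.0}
    - {"xyz":[-38,102,0],"turn":[0,0,0.17],"grip":0.0}
    - {"xyz":[-50,134,0],"turn":[0,0,0.22],"grip":0.0}
    - {"xyz":[-62,166,0],"turn":[0,0,0.27],"grip":0.0}
    - {"xyz":[-74,198,0],"turn":[0,0,0.32],"grip":0.0}
    - {"xyz":[-86,230,0],"turn":[0,0,0.37],"grip":0.0}
    - {"xyz":[-97,260,0],"turn":[0,0,0.41],"grip":0.0}
    - {"xyz":[-106,283,0],"turn":[0,0,0.43],"grip":0.0}
    - {"xyz":[-110,294,0],"turn":[0,0,0.442],"grip":0.0}
    - {"xyz":[-111,297,0],"turn":[0,0,0.442],"grip":0.0}

```text
clock: 6.0
tcp_pos: [0.4886, 0.1521, 0.1734]
orientation: [-0.002, 0.014, 1.0, -0.0]
wrist_force: [0.2, -0.6, -1.2]
finger_gap: 0.0071
grip_force: 68.3
```

Emit:
apply_moves:
  rows:
    - {"xyz":[0,0,8],"turn":[0,0,0],"grip":0.0}
    - {"xyz":[0,0,18],"turn":[0,0,0],"grip":0.0}
    - {"xyz":[0,0,24],"turn":[0,0,0],"grip":0.0}
    - {"xyz":[0,0,26],"turn":[0,0,0],"grip":0.0}
    - {"xyz":[0,0,26],"turn":[0,0,0],"grip":0.0}
    - {"xyz":[0,0,26],"turn":[0,0,0],"grip":0.0}

```text
clock: 6.5
tcp_pos: [0.4901, 0.1494, 0.149]
orientation: [-0.0, 0.017, 1.0, -0.0]
wrist_force: [0.5, 0.6, -0.8]
finger_gap: 0.0073
grip_force: 68.3
```

```bash
python3 -c "
from h import *
go(.4915,.1493,.1414,-.032-np.pi)
T=env.get_state()['tcp_pos']
ims=[]
for n in ('side','wrist'):
  c=shot(n);np.savez(n+'3.npz',**c)
  p=c['view']@np.array([T[0],T[1],T[2]-.035,1]);p=c['camera_matrix']@p[:3];u0,v0=(p[:2]/p[2]).astype(int)
  print(n,u0,v0); 
  r=30 if n=='side' else 45
  ims.append(cv2.resize(c['color'][v0-r:v0+r,u0-r:u0+r],(400,400),interpolation=cv2.INTER_CUBIC))
cv2.imwrite('pics/two3.png',np.hstack(ims))
"
```

```text
t 6.5 tcp [0.4901 0.1494 0.149 ] yaw 3.1085 shift [-1.4 -0.   7.6] turn [-0.0002 -0.0006 -0.0011] F [ 0.5  0.6 -0.8] T [ 0.006 -0.053  0.064] gap 0.0073 gf 68.3 j6 0.172
side 222 164
wrist 282 241
```

View pics/two3.png

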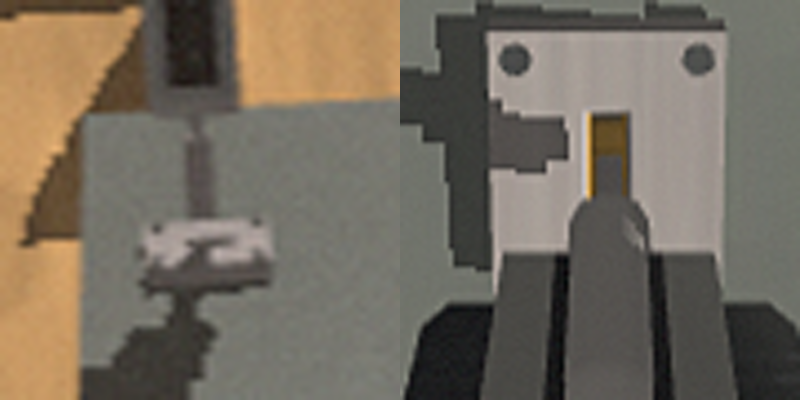

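The blade is centred across the slot (wrist crop: blade at column 610, slot at 609). It sits about 1.5 mm towards -x along the slot (side crop: blade at 200, plate centre at 206). I shift by that and enter above the first pin.

Emit:
apply_moves:
  rows:
    - {"xyz":[-1.5,0,0],"turn":[0,0,0],"grip":0.0}
    - {"xyz":[-1.5,0,3],"turn":[0,0,0],"grip":0.0}
    - {"xyz":[-1.5,0,6],"turn":[0,0,0],"grip":0.0}
    - {"xyz":[-1.5,0,8],"turn":[0,0,0],"grip":0.0}
    - {"xyz":[-1.5,0,9],"turn":[0,0,0],"grip":0.0}
    - {"xyz":[-1.5,0,10],"turn":[0,0,0],"grip":0.0}
    - {"xyz":[-1.5,0,11],"turn":[0,0,0],"grip":0.0}
    - {"xyz":[-1.5,0,12],"turn":[0,0,0],"grip":0.0}
    - {"xyz":[-1.5,0,13],"turn":[0,0,0],"grip":0.0}
    - {"xyz":[-1.5,0,13],"turn":[0,0,0],"grip":0.0}

```text
clock: 7.43
tcp_pos: [0.4916, 0.15, 0.1361]
orientation: [-0.0, 0.016, 1.0, -0.0]
wrist_force: [0.1, -0.3, -0.6]
finger_gap: 0.0068
grip_force: 68.3
```

```bash
python3 -c "
from h import *
go(.4915,.1493,.1414,-.032-np.pi)
"
```

```text
t 7.4333 tcp [0.4916 0.15   0.1361] yaw 3.1098 shift [ 0.  -0.7 -5.3] turn [-0.0004 -0.      0.0002] F [ 0.1 -0.3 -0.6] T [-0.116 -0.011 -0.056] gap 0.0068 gf 68.3 j6 0.172
```

Emit:
apply_moves:
  rows:
    - {"xyz":[1.3,0,0],"turn":[0,0,0],"grip":0.0}
    - {"xyz":[2.5,0,0],"turn":[0,0,0],"grip":0.0}
    - {"xyz":[2.5,0,1],"turn":[0,0,0],"grip":0.0}
    - {"xyz":[2.5,0,2],"turn":[0,0,0],"grip":0.0}
    - {"xyz":[2.5,0,3],"turn":[0,0,0],"grip":0.0}
    - {"xyz":[2.5,0,4],"turn":[0,0,0],"grip":0.0}
    - {"xyz":[2.5,0,4.5],"turn":[0,0,0],"grip":0.0}
    - {"xyz":[2.5,0,5],"turn":[0,0,0],"grip":0.0}
    - {"xyz":[2.5,0,5],"turn":[0,0,0],"grip":0.0}

```text
clock: 8.18
tcp_pos: [0.489, 0.15, 0.1311]
orientation: [-0.0, 0.016, 1.0, -0.0]
wrist_force: [-0.2, -2.2, 0.1]
finger_gap: 0.0069
grip_force: 68.3
```

Emit:
apply_moves:
  rows:
    - {"xyz":[0,-0.2,1],"turn":[0,0,0],"grip":0.0}
    - {"xyz":[0,-0.3,2],"turn":[0,0,0],"grip":0.0}
    - {"xyz":[0,-0.3,3],"turn":[0,0,0],"grip":0.0}
    - {"xyz":[0,-0.3,3.3],"turn":[0,0,0],"grip":0.0}
    - {"xyz":[0,-0.3,3.3],"turn":[0,0,0],"grip":0.0}

```text
clock: 8.6
tcp_pos: [0.489, 0.15, 0.1277]
orientation: [-0.0, 0.016, 1.0, 0.0]
wrist_force: [-0.3, -1.0, -1.6]
finger_gap: 0.0072
grip_force: 68.3
```

Emit:
apply_moves:
  rows:
    - {"xyz":[-1.2,0,0],"turn":[0,0,0],"grip":0.0}
    - {"xyz":[-2.4,0,0],"turn":[0,0,0],"grip":0.0}
    - {"xyz":[-3.6,0,0],"turn":[0,0,0],"grip":0.0}
    - {"xyz":[-4.8,0,0],"turn":[0,0,0],"grip":0.0}
    - {"xyz":[-5,0,0],"turn":[0,0,0],"grip":0.0}
    - {"xyz":[-5,0,1],"turn":[0,0,0],"grip":0.0}
    - {"xyz":[-5,0,2],"turn":[0,0,0],"grip":0.0}
    - {"xyz":[-5,0,3],"turn":[0,0,0],"grip":0.0}
    - {"xyz":[-5,0,3],"turn":[0,0,0],"grip":0.0}

```text
clock: 9.35
tcp_pos: [0.494, 0.1498, 0.1248]
orientation: [-0.0, 0.016, 1.0, 0.0]
wrist_force: [-2.2, 0.0, -0.5]
finger_gap: 0.0068
grip_force: 68.3
```

Emit:
apply_moves:
  rows:
    - {"xyz":[0,0,1],"turn":[0,0,0],"grip":0.0}
    - {"xyz":[0,0,2],"turn":[0,0,0],"grip":0.0}
    - {"xyz":[0,0,2.9],"turn":[0,0,0],"grip":0.0}
    - {"xyz":[0,0,2.9],"turn":[0,0,0],"grip":0.0}
    - {"xyz":[1.2,0,2.9],"turn":[0,0,0],"grip":0.0}
    - {"xyz":[2.4,0,2.9],"turn":[0,0,0],"grip":0.0}
    - {"xyz":[3.6,0,2.9],"turn":[0,0,0],"grip":0.0}
    - {"xyz":[4.8,0,2.9],"turn":[0,0,0],"grip":0.0}
    - {"xyz":[5,0,2.9],"turn":[0,0,0],"grip":0.0}
    - {"xyz":[5,0,2.9],"turn":[0,0,0],"grip":0.0}

```text
clock: 10.18
tcp_pos: [0.4896, 0.1499, 0.1223]
orientation: [0.001, 0.016, 1.0, 0.0]
wrist_force: [1.3, -0.7, -0.5]
finger_gap: 0.007
grip_force: 68.2
```

Emit:
apply_moves:
  rows:
    - {"xyz":[0,0,1],"turn":[0,0,0],"grip":0.0}
    - {"xyz":[0,0,2],"turn":[0,0,0],"grip":0.0}
    - {"xyz":[0,0,2.5],"turn":[0,0,0],"grip":0.0}
    - {"xyz":[0,0,2.5],"turn":[0,0,0],"grip":0.0}

```text
clock: 10.52
tcp_pos: [0.4895, 0.1499, 0.1198]
orientation: [0.0, 0.016, 1.0, -0.0]
wrist_force: [1.2, -0.9, 1.2]
finger_gap: 0.0067
grip_force: 68.6
```

Emit:
apply_moves:
  rows:
    - {"xyz":[0.3,0,1],"turn":[0,0,0],"grip":0.0}
    - {"xyz":[0.3,0,2],"turn":[0,0,0],"grip":0.0}
    - {"xyz":[0.3,0,2.5],"turn":[0,0,0],"grip":0.0}
    - {"xyz":[0.3,0,2.5],"turn":[0,0,0],"grip":0.0}

```text
clock: 10.85
tcp_pos: [0.4885, 0.1499, 0.1167]
orientation: [-0.0, 0.016, 1.0, -0.0]
wrist_force: [1.3, 0.2, 0.4]
finger_gap: 0.0073
grip_force: 68.5
```

Emit:
apply_moves:
  rows:
    - {"xyz":[0,0,0.7],"turn":[0,0,0],"grip":0.0}
    - {"xyz":[0,0,1.3],"turn":[0,0,0],"grip":0.0}
    - {"xyz":[0,0,1.3],"turn":[0,0,0],"grip":0.0}
    - {"xyz":[-1.2,0,1.3],"turn":[0,0,0],"grip":0.0}
    - {"xyz":[-2.4,0,1.3],"turn":[0,0,0],"grip":0.0}
    - {"xyz":[-3.6,0,1.3],"turn":[0,0,0],"grip":0.0}
    - {"xyz":[-4.8,0,1.3],"turn":[0,0,0],"grip":0.0}
    - {"xyz":[-5,0,1.3],"turn":[0,0,0],"grip":0.0}
    - {"xyz":[-3.5,0,1.3],"turn":[0,0,0],"grip":0.0}
    - {"xyz":[-2.4,0,1.3],"turn":[0,0,0],"grip":0.0}
    - {"xyz":[-2.4,0,1.3],"turn":[0,0,0],"grip":0.0}

```text
clock: 11.77
tcp_pos: [0.4913, 0.1498, 0.1159]
orientation: [0.0, 0.016, 1.0, -0.0]
wrist_force: [0.5, 0.3, -0.9]
finger_gap: 0.0068
grip_force: 68.3
```

Emit:
apply_moves:
  rows:
    - {"xyz":[0,0,1],"turn":[0,0,0],"grip":0.0}
    - {"xyz":[0,0,2],"turn":[0,0,0],"grip":0.0}
    - {"xyz":[0,0,3],"turn":[0,0,0],"grip":0.0}
    - {"xyz":[0,0,4],"turn":[0,0,0],"grip":0.0}
    - {"xyz":[0,0,4],"turn":[0,0,0],"grip":0.0}

```text
clock: 12.18
tcp_pos: [0.4911, 0.1497, 0.1115]
orientation: [-0.0, 0.016, 1.0, -0.0]
wrist_force: [0.5, -0.1, -0.8]
finger_gap: 0.0067
grip_force: 68.3
```

Emit:
apply_moves:
  rows:
    - {"xyz":[0,0,0.5],"turn":[0,0,0],"grip":0.0}
    - {"xyz":[0,0,1],"turn":[0,0,0],"grip":0.0}
    - {"xyz":[0,0,1.5],"turn":[0,0,0],"grip":0.0}
    - {"xyz":[0,0,1.5],"turn":[0,0,0],"grip":0.0}

```text
clock: 12.52
tcp_pos: [0.4912, 0.1497, 0.1102]
orientation: [0.0, 0.016, 1.0, -0.0]
wrist_force: [-0.8, -1.3, -0.5]
finger_gap: 0.0069
grip_force: 68.3
```

Emit:
apply_moves:
  rows:
    - {"xyz":[0,0,0.3],"turn":[0,0,0],"grip":0.0}
    - {"xyz":[0,0,0.6],"turn":[0,0,0],"grip":0.0}
    - {"xyz":[0,0,0.6],"turn":[0,0,0],"grip":0.0}

```text
clock: 12.77
tcp_pos: [0.4912, 0.1497, 0.1096]
orientation: [0.0, 0.016, 1.0, -0.0]
wrist_force: [0.3, -0.9, 0.3]
finger_gap: 0.0071
grip_force: 68.3
```

Emit:
apply_moves:
  rows:
    - {"xyz":[0,0,0.3],"turn":[0,0,0],"grip":0.0}
    - {"xyz":[0,0,0.6],"turn":[0,0,0],"grip":0.0}
    - {"xyz":[0,0,0.6],"turn":[0,0,0],"grip":0.0}

```text
clock: 13.02
tcp_pos: [0.4912, 0.1497, 0.1094]
orientation: [0.0, 0.016, 1.0, -0.0]
wrist_force: [-0.6, -1.8, 2.9]
finger_gap: 0.0068
grip_force: 68.9
```

Emit:
apply_moves:
  rows:
    - {"xyz":[0,0,0.3],"turn":[0,0,0],"grip":0.0}
    - {"xyz":[0,0,0.3],"turn":[0,0,0],"grip":0.0}

```text
clock: 13.18
tcp_pos: [0.4913, 0.1498, 0.1094]
orientation: [0.0, 0.016, 1.0, -0.0]
wrist_force: [-2.0, -1.5, 5.9]
finger_gap: 0.0068
grip_force: 69.4
```

```bash
python3 -c "
from h import *
go(.4912,.1497,.1094,-.032-np.pi)
c=shot('side')
cv2.imwrite('pics/s4.png',cv2.resize(c['color'][130:210,180:280],(800,600),interpolation=cv2.INTER_CUBIC))
"
```

```text
t 13.1833 tcp [0.4913 0.1498 0.1094] yaw 3.1098 shift [ 0.1 -0.1 -0. ] turn [-0.0002  0.0006  0.0002] F [-2.  -1.5  5.9] T [-0.272  0.411  0.012] gap 0.0068 gf 69.4 j6 0.171
```

View pics/s4.png

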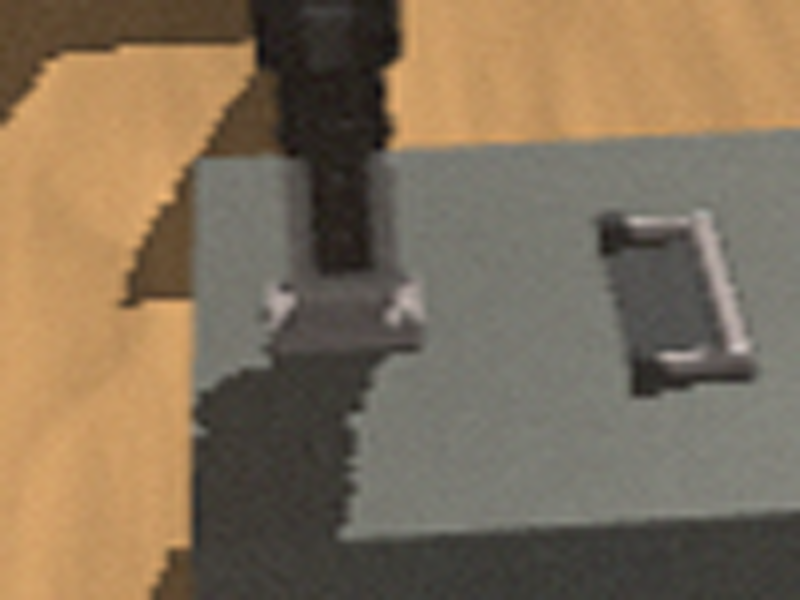

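The side crop shows the head's shoulder flush on the lock plate at (340,300), home under about 6 N. Now I turn clockwise (+z of the tool).

Emit:
apply_moves:
  rows:
    - {"xyz":[0,0,-0.1],"turn":[0,0,0.05],"grip":0.0}
    - {"xyz":[0,0,-0.1],"turn":[0,0,0.1],"grip":0.0}
    - {"xyz":[0,0,-0.1],"turn":[0,0,0.15],"grip":0.0}
    - {"xyz":[0,0,-0.1],"turn":[0,0,0.2],"grip":0.0}
    - {"xyz":[0,0,-0.1],"turn":[0,0,0.25],"grip":0.0}
    - {"xyz":[0,0,-0.1],"turn":[0,0,0.3],"grip":0.0}
    - {"xyz":[0,0,-0.1],"turn":[0,0,0.35],"grip":0.0}
    - {"xyz":[0,0,-0.1],"turn":[0,0,0.4],"grip":0.0}
    - {"xyz":[0,0,-0.1],"turn":[0,0,0.45],"grip":0.0}
    - {"xyz":[0,0,-0.1],"turn":[0,0,0.5],"grip":0.0}
    - {"xyz":[0,0,-0.1],"turn":[0,0,0.5],"grip":0.0}

```text
clock: 14.15
tcp_pos: [0.4912, 0.1493, 0.1094]
orientation: [0.0, 0.264, 0.965, -0.001]
wrist_force: [-1.7, -2.9, 5.4]
finger_gap: 0.0072
grip_force: 69.2
```

```bash
python3 -c "
from h import *
go(.4912,.1497,.1094,-.032-np.pi)"
```

```text
t 14.15 tcp [0.4912 0.1493 0.1094] yaw 2.6075 shift [ 0.2  0.4 -0. ] turn [-0.0011  0.0007 -0.5021] F [-1.7 -2.9  5.4] T [-0.638  0.428 -0.008] gap 0.0072 gf 69.2 j6 0.674
```

Emit:
apply_moves:
  rows:
    - {"xyz":[0,0,0],"turn":[0,0,0.07],"grip":0.0}
    - {"xyz":[0,0,0],"turn":[0,0,0.14],"grip":0.0}
    - {"xyz":[0,0,0],"turn":[0,0,0.21],"grip":0.0}
    - {"xyz":[0,0,0],"turn":[0,0,0.28],"grip":0.0}
    - {"xyz":[0,0,0],"turn":[0,0,0.35],"grip":0.0}
    - {"xyz":[0,0,0],"turn":[0,0,0.42],"grip":0.0}
    - {"xyz":[0,0,0],"turn":[0,0,0.49],"grip":0.0}
    - {"xyz":[0,0,0],"turn":[0,0,0.56],"grip":0.0}
    - {"xyz":[0,0,0],"turn":[0,0,0.63],"grip":0.0}
    - {"xyz":[0,0,0],"turn":[0,0,0.7],"grip":0.0}
    - {"xyz":[0,0,0],"turn":[0,0,0.75],"grip":0.0}
    - {"xyz":[0,0,0],"turn":[0,0,0.75],"grip":0.0}

```text
clock: 15.15
tcp_pos: [0.4909, 0.1491, 0.1094]
orientation: [0.0, 0.599, 0.801, -0.001]
wrist_force: [-3.2, -3.9, 6.6]
finger_gap: 0.0067
grip_force: 69.3
```

```bash
python3 -c "
from h import *
go(.4912,.1497,.1094,-.032-np.pi)"
```

```text
t 15.15 tcp [0.4909 0.1491 0.1094] yaw 1.8573 shift [ 0.5  0.4 -0. ] turn [-1.4000e-03  9.0000e-04 -1.2523e+00] F [-3.2 -3.9  6.6] T [-0.698  0.574  0.027] gap 0.0067 gf 69.3 j6 1.424
```

Emit:
apply_moves:
  rows:
    - {"xyz":[0,0,0],"turn":[0,0,0.07],"grip":0.0}
    - {"xyz":[0,0,0],"turn":[0,0,0.14],"grip":0.0}
    - {"xyz":[0,0,0],"turn":[0,0,0.21],"grip":0.0}
    - {"xyz":[0,0,0],"turn":[0,0,0.28],"grip":0.0}
    - {"xyz":[0,0,0],"turn":[0,0,0.35],"grip":0.0}
    - {"xyz":[0,0,0],"turn":[0,0,0.42],"grip":0.0}
    - {"xyz":[0,0,0],"turn":[0,0,0.46],"grip":0.0}
    - {"xyz":[0,0,0],"turn":[0,0,0.5],"grip":0.0}
    - {"xyz":[0,0,0],"turn":[0,0,0.5],"grip":0.0}

```text
clock: 15.9
tcp_pos: [0.4908, 0.1492, 0.1094]
orientation: [0.0, 0.778, 0.628, -0.001]
wrist_force: [-2.6, -3.1, 7.0]
finger_gap: 0.007
grip_force: 69.4
```

```bash
python3 -c "
from h import *
go(.4912,.1497,.1094,-.032-np.pi)"
```

```text
t 15.9 tcp [0.4908 0.1492 0.1094] yaw 1.3579 shift [ 0.6  0.3 -0. ] turn [-1.4000e-03  1.1000e-03 -1.7517e+00] F [-2.6 -3.1  7. ] T [-0.698  0.641  0.037] gap 0.007 gf 69.4 j6 1.923
```

Emit:
apply_moves:
  rows:
    - {"xyz":[0,0,0],"turn":[0,0,0.03],"grip":0.0}
    - {"xyz":[0,0,0],"turn":[0,0,0.06],"grip":0.0}
    - {"xyz":[0,0,0],"turn":[0,0,0.06],"grip":0.0}

```text
clock: 16.15
tcp_pos: [0.4908, 0.1492, 0.1094]
orientation: [0.001, 0.797, 0.605, -0.001]
wrist_force: [-2.9, -2.4, 6.6]
finger_gap: 0.007
grip_force: 69.5
```

```bash
python3 -c "
from h import *
go(.4912,.1497,.1094,-.032-np.pi)"
```

```text
t 16.15 tcp [0.4908 0.1492 0.1094] yaw 1.2984 shift [ 0.6  0.3 -0. ] turn [-1.3000e-03  1.2000e-03 -1.8112e+00] F [-2.9 -2.4  6.6] T [-0.71   0.653  0.032] gap 0.007 gf 69.5 j6 1.983
```

Emit:
apply_moves:
  rows:
    - {"xyz":[0,0,0],"turn":[0,0,0.03],"grip":0.0}
    - {"xyz":[0,0,0],"turn":[0,0,0.03],"grip":0.0}

```text
clock: 16.32
tcp_pos: [0.4908, 0.1492, 0.1094]
orientation: [0.001, 0.806, 0.593, -0.001]
wrist_force: [-1.9, -3.2, 6.1]
finger_gap: 0.0073
grip_force: 69.5
```

```bash
python3 -c "
from h import *
go(.4912,.1497,.1094,-.032-np.pi)"
```

```text
t 16.3167 tcp [0.4908 0.1492 0.1094] yaw 1.2685 shift [ 0.6  0.2 -0. ] turn [-1.3000e-03  1.2000e-03 -1.8411e+00] F [-1.9 -3.2  6.1] T [-0.672  0.701  0.065] gap 0.0073 gf 69.5 j6 2.012
```

Emit:
apply_moves:
  rows:
    - {"xyz":[0,0,0],"turn":[0,0,0.03],"grip":0.0}
    - {"xyz":[0,0,0],"turn":[0,0,0.04],"grip":0.0}
    - {"xyz":[0,0,0],"turn":[0,0,0.04],"grip":0.0}

```text
clock: 16.57
tcp_pos: [0.4907, 0.1492, 0.1094]
orientation: [0.001, 0.817, 0.577, -0.001]
wrist_force: [-3.4, -2.4, 5.9]
finger_gap: 0.0071
grip_force: 69.5
```

```bash
python3 -c "
from h import *
go(.4912,.1497,.1094,-.032-np.pi)"
```

```text
t 16.5667 tcp [0.4907 0.1492 0.1094] yaw 1.2294 shift [ 0.6  0.3 -0. ] turn [-1.3000e-03  1.2000e-03 -1.8802e+00] F [-3.4 -2.4  5.9] T [-0.698  0.637  0.101] gap 0.0071 gf 69.5 j6 2.052
```

Emit:
apply_moves:
  rows:
    - {"xyz":[0,0,0],"turn":[0,0,0.03],"grip":0.0}
    - {"xyz":[0,0,0],"turn":[0,0,0.04],"grip":0.0}
    - {"xyz":[0,0,0],"turn":[0,0,0.04],"grip":0.0}

```text
clock: 16.82
tcp_pos: [0.4907, 0.1493, 0.1094]
orientation: [0.0, 0.828, 0.56, -0.001]
wrist_force: [-2.5, -2.9, 7.4]
finger_gap: 0.0069
grip_force: 69.5
```

```bash
python3 -c "
from h import *
go(.4912,.1497,.1094,-.032-np.pi)
for n in ('wrist',):
  c=shot(n); p=c['view']@np.array([.4912,.1497,.101,1]);p=c['camera_matrix']@p[:3];u,v=(p[:2]/p[2]).astype(int);print(u,v)
  cv2.imwrite('pics/w5.png',cv2.resize(c['color'][max(v-70,0):v+50,u-80:u+80],(800,600),interpolation=cv2.INTER_CUBIC))
"
```

```text
t 16.8167 tcp [0.4907 0.1493 0.1094] yaw 1.1895 shift [ 0.6  0.3 -0. ] turn [-1.3000e-03  1.0000e-03 -1.9201e+00] F [-2.5 -2.9  7.4] T [-0.641  0.71   0.173] gap 0.0069 gf 69.5 j6 2.092
283 263
```

View pics/w5.png

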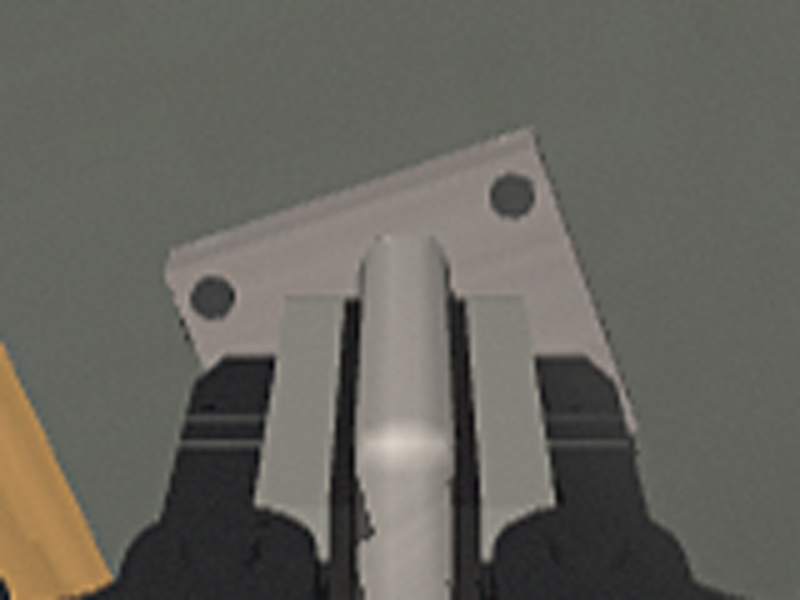

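The torque has climbed to 0.17 N m, well above the spring's 0.05, so the barrel is at its stop. The wrist crop shows the key at (405,400), still square in the pads and turned about 110° from the plate's long side. I check that it holds steady, then hand in.

Emit:
apply_moves:
  rows:
    - {"xyz":[0,0,0],"turn":[0,0,0],"grip":0.0}
    - {"xyz":[0,0,0],"turn":[0,0,0],"grip":0.0}
    - {"xyz":[0,0,0],"turn":[0,0,0],"grip":0.0}
    - {"xyz":[0,0,0],"turn":[0,0,0],"grip":0.0}
    - {"xyz":[0,0,0],"turn":[0,0,0],"grip":0.0}
    - {"xyz":[0,0,0],"turn":[0,0,0],"grip":0.0}

```text
clock: 17.37
tcp_pos: [0.4907, 0.1493, 0.1094]
orientation: [0.0, 0.828, 0.56, -0.0]
wrist_force: [-3.3, -2.7, 5.8]
finger_gap: 0.0069
grip_force: 69.5
```

```bash
python3 -c "
from h import *
go(.4912,.1497,.1094,-.032-np.pi)
print(ticket.hand_in())"
```

```text
t 17.3667 tcp [0.4907 0.1493 0.1094] yaw 1.1899 shift [0.5 0.3 0. ] turn [-1.1000e-03  1.0000e-03 -1.9197e+00] F [-3.3 -2.7  5.8] T [-0.64   0.673  0.181] gap 0.0069 gf 69.5 j6 2.091
the job is handed in; nothing more can be done
None
```

The small key is out of the bit block and fully home in the cash box lock, turned clockwise to its stop and still gripped against the return spring; I handed the job in at 17.4 s, pressing with no more than about 7 N at any reading, and no verdict came back.

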